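Flip the status tag of the finished flask sample

TASK

The sample in the conical flask has been analysed: with your fingertips, and without gripping it, gently flip the tag in front of that flask all the way over its hinge, from your right to your left like turning a page, until it lies flat on the left and shows its tick. Leave the other two tags as they are, and do not shift or lift the glassware or anything else on the bench.

Things in the scene. Friction and masses are not known exactly. Their poses are not given: they have to be found in the camera images.
- flask_stand: Stand under the conical flask, fixed. Origin: on the bench below the middle of the tag's hinge; x away from the robot to the flask (turned up to 0.25 rad), y left, z up. Hinge axis 65 mm up, along x, between steel cheeks at x +-38 mm, 73 mm high, y +-21. Steel plate 4 mm thick, x -47 to +98, y +-30 (bare bench under the outer half of the tag); then a 20 mm high tray to +203, y +-50; flask at x = +150.
- flask_tag (a joint): Hinge of this stand's tag. 0: tag level to the right of the hinge (-y of the stand), bar up; pi/2: upright; pi: level to the left (+y), tick up. Stops at 0 and pi. Stiff friction hinge: the tag stays at any angle where it is left; 0.3 to 0.8 N at its free edge turns it. This is the tag to be flipped. It starts between 0 and 0.3 rad.
- flask_tag_pivot (a point): Middle of the flask tag's hinge axis. The tag is a stiff white plastic plate 64 mm wide, 4 mm thick, with a black bar on one face and a black tick on the other. This frame turns with the tag: x along the hinge, y from the free edge to the hinge, z out of the bar face; the plate spans x +-32 mm, y -62 to 0 mm, z +-2 mm.
- flask_tag_edge (a point): Middle of the free edge of the flask stand's tag, 62 mm from the hinge axis.
- jar_stand: The stand on which the squat jar stands, made like the flask's stand, same origin and axes.
- jar_tag (a joint): Hinge of this stand's tag. 0: tag level to the right of the hinge (-y of the stand), bar up; pi/2: upright; pi: level to the left (+y), tick up. Stops at 0 and pi. Stiff friction hinge: the tag stays at any angle where it is left; 0.3 to 0.8 N at its free edge turns it. It starts between 0 and 0.2 rad and is to be left as it is.
- jar_tag_edge (a point): Middle of the free edge of the jar stand's tag.
- bottle_stand: The stand on which the amber bottle stands, made like the flask's stand, same origin and axes.
- bottle_tag (a joint): Hinge of this stand's tag. 0: tag level to the right of the hinge (-y of the stand), bar up; pi/2: upright; pi: level to the left (+y), tick up. Stops at 0 and pi. Stiff friction hinge: the tag stays at any angle where it is left; 0.3 to 0.8 N at its free edge turns it. It starts between 2.95 and 3.14 rad (already flipped, tick up) and is to be left as it is.
- bottle_tag_edge (a point): Middle of the free edge of the bottle stand's tag.
- flask: Conical flask of clear glass, 82 mm across the foot, 133 mm high with a narrow neck; loose on the cork pad of its stand, 8 mm above the bench. Origin: centre of its underside.
- jar: Squat white jar with a black screw cap, 68 mm across, 62 mm high; loose on its stand. Origin: centre of its underside.
- amber: Amber glass bottle with a black cap, 66 mm across, 135 mm high; loose on its stand. Origin: centre of its underside.
- crucible: Small white porcelain crucible, 42 mm across, 36 mm high, loose on the bench. Origin: centre of its underside.
- stopper: Dark rubber stopper, 32 mm across, 28 mm high, loose on the bench. Origin: centre of its underside.
- spatula: Narrow steel lab spatula with a wooden grip, 180 mm long, 12 mm wide, lying loose on the bench along its x. Origin: under its middle.
- beaker: Glass beaker, 68 mm across, 85 mm high, loose on the bench. Origin: centre of its underside.
- weighing_bottle: Low glass weighing bottle with a knobbed lid (one piece), 48 mm across, 62 mm high, loose on the bench. Origin: centre of its underside.

How it is judged (in metres and radians):
At the end, for the whole second after the job is handed in: The flask stand's tag lies flat on the left of its hinge, tick up (hinge within 0.14 rad of its far stop) and at rest; the free edges of the other two tags are within 15 mm and all loose things within 20 mm of where they started (value of joint flask_tag above 3 rad and velocity of joint flask_tag between -0.1 and 0.1 rad/s and distance of each of flask, jar, amber, crucible, stopper, spatula, beaker, weighing_bottle from where it was at the start of the episode below 0.02 m and distance of each of jar_tag_edge, bottle_tag_edge from where it was at the start of the episode below 0.015 m); the robot touches nothing.
It fails at once if the tag is taken between the fingers (y of the grasp point in the frame of flask_tag_pivot between -0.062 and 0 m and x of the grasp point in the frame of flask_tag_pivot between -0.032 and 0.032 m and z of the grasp point in the frame of flask_tag_pivot between -0.005 and 0.005 m).
It fails at once if the tag or its stand is gripped or forced with more than 25 N (contact force between the fingers and flask_stand above 25 N).
It fails at once if another tag is turned (its edge moved by more than 15 mm) (distance of any of jar_tag_edge, bottle_tag_edge from where it was at the start of the episode above 0.015 m).
It fails at once if glassware or another loose thing is lifted or shifted by more than 20 mm (distance of any of flask, jar, amber, crucible, stopper, spatula, beaker, weighing_bottle from where it was at the start of the episode above 0.02 m).
It also fails if it takes over 45 s, if anything falls off the work surface, if the arm or the gripper's body presses on something with over 40 N, if the wrist force passes 120 N, or if a joint passes its speed limit or range.

ROBOT

A 6-joint arm with a two-finger parallel gripper is mounted at the origin on the work surface. World frame = base frame: x ahead of the robot, y to its left, z up, the work surface at z = 0. Lengths are in mm, angles in degrees, forces in N, time in s.
With the tool pointing down it reaches from about 300 to 850 mm from the base axis. Payload 4.2 kg.
Tool frame: the origin (TCP) lies between the finger pads; the fingertips stand 11 mm ahead of it and the grasp point (between the pads) lies 8 mm behind it (env.tips_ahead is the distance from the TCP to the fingertips, in mm); z points along the fingers, y is the line along which they close (so a half turn about z gives the same grasp; the last joint's range is limited). The gripper opens to 91 mm and grips with 3 to 60 N. Pads are 32 mm wide; open, the fingers measure 118 mm over their backs; the gripper's body (76 mm by 178 mm) begins 60 mm behind the grasp point.
Start: joints at [62.452, 18.312, 89.639, -0, 72.044, -1.146], TCP at [255.688, 515.043, 186.276] pointing down, gripper open.
Joint ranges: [-177.97, 177.97], [-48.28, 115.42], [12.27, 149.76], [-77.06, 257.06], [2.81, 150.46], [-146.56, 146.56]. Speed limits (degrees/s): [147.25, 147.25, 180, 180, 180, 180].

INTERFACE

Orientations are given as [roll, pitch, yaw] about the fixed x, y, z axes, in that order (R = Rz(yaw) Ry(pitch) Rx(roll)).
In Python, from workcell import env, cams gives the robot as it stands.
- The arm moves only by the tool step_arm, never from a script. Its arguments are lists of equal length, an entry for each row: "linear": the shift along the tool's x, y, z in units of 30 cm (1.0 is 30 cm), a list of three; "turn": the turn about the tool's z in units of 360 degrees (1.0 is 360 degrees). In form: {"linear": [[tx, ty, tz], ...], "turn": [turn, ...]}. A call has 1 to 20 rows; each row is the pose to reach, as a shift and turn from the pose commanded when the call began, along the tool's axes at that moment, turning the shorter way round; what a row does not reach only later rows make up. A row lasts 1/8 s, in which the tool goes at most 62.5 mm and 10.7 degrees, less where a joint would pass 70% of its speed; a pose out of reach is approached as far as the arm can. A call with a number of a shift or a turn outside -1 to 1 is refused whole. A call with a gripper value outside its range is refused whole. "fingers" is the closure, from -1 (fully open) to 1 (shut), so that 0 is half open, set as the call begins (left out, the last holds). The fingers move at their own pace and stop on an object; "force" is the grip in N (left out, the last holds). Time passes only in rows, so rows that repeat a pose let the fingers close. It gives the time, the measured TCP pose, the force, the opening and the grip force at its end, in the units of the state.
- env.state(): the state, without advancing time (a new reading comes with each control period).
- cams.grab_frame(name): name is "side" or "top" or "wrist"; returns a dict with "color" (420x560x3 uint8, blue, green, red), "fx", "fy", "cx", "cy" (pixels), "extrinsics" (4x4, takes a point from camera to world coordinates); the wrist camera has in their place "tool_from_camera" (4x4, takes a point from camera to tool coordinates, whose origin is the TCP and whose axes are the flange's). Camera axes: x right, y down, z forward; pixel columns grow to the right and rows downward; lengths in mm; the calibration is good to about 2 mm. A picture is of the moment at which its call begins: read the wrist's pose just before it. There is no depth.
- env.job_done(): hands the job in; it is judged then, once.
The state is a dict: "time_s": time; "qpos": joint angles; "qvel": joint speeds; "effort": joint torques, N m; "ee_pos": TCP position; "ee_rot": TCP orientation; "force": force on the tool from outside, world axes, zero at the start; "torque": the same for the moment, N m; "gripper_width": finger opening in mm; "gripper_force": force on a finger pad.
Only numpy, scipy, OpenCV 4.12 (cv2) and the standard library are available. Lean on these libraries where they do the work, as an engineer would, in place of code of your own. Each camera call takes 0.05 s, during which the arm holds its last target. There are 200 camera calls.

## Working session

There is one attempt and no reset: what is moved stays moved. The work goes in short steps, Python scripts to look and compute and a tool call to move; the robot and the scene stay as the last step left them, time stands still between calls to the robot, and variables do not carry over. Pictures are saved under pics/ and viewed, at most 10 in all, crops included, and the job is handed in when it is done.

Besides the shell and the picture viewer there is one more tool, called after "Request:" as name(argument=value, ...) on one line, values as JSON. step_arm: Moves the arm, as the interface text tells. Its arguments: {"type":"object","properties":{"linear":{"type":"array"},"turn":{"type":"array"},"fingers":{"type":"number"},"force":{"type":"number"}},"required":["linear","turn"]}

```bash
mkdir -p pics; python3 - <<'E'
from workcell import env,cams
import cv2,numpy as np
for n in("top","side"):
    f=cams.grab_frame(n);cv2.imwrite(f"pics/{n}0.png",f["color"]);print(n,f["fx"],f["fy"],f["cx"],f["cy"],np.round(f["extrinsics"],3).tolist())
s=env.state();print(s["ee_pos"],s["ee_rot"],s["gripper_width"],s["time_s"])
E
```

```text
top 396.0500712030766 396.0500712030766 270.54403537480937 211.75072589194923 [[0.063, -0.975, 0.212, 267.132], [-0.998, -0.062, 0.007, -6.655], [0.006, -0.212, -0.977, 1276.32], [0.0, 0.0, 0.0, 1.0]]
side 489.178204429125 489.178204429125 269.4877096188266 212.03960858996987 [[-0.999, -0.011, 0.038, 506.576], [-0.035, 0.688, -0.725, 962.803], [-0.018, -0.726, -0.688, 958.327], [0.0, 0.0, 0.0, 1.0]]
[255.44820939 514.6060313  185.50783915] [-1.79910961e+02 -2.18572930e-03  1.53597966e+02] 90.90854112527558 0.1
```

View pics/top0.png

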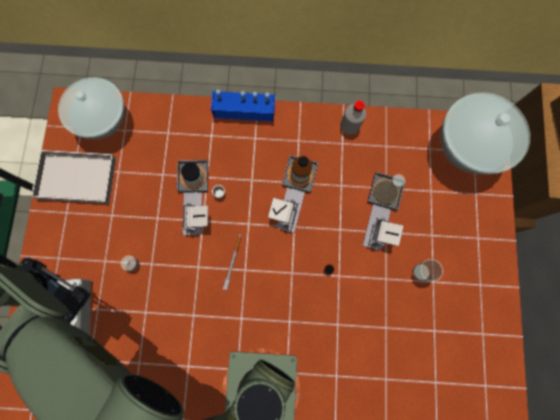

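View pics/side0.png

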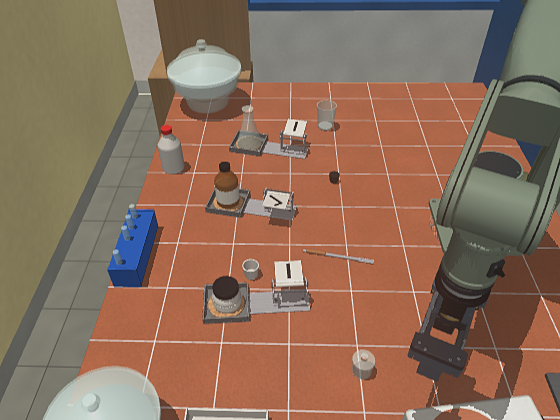

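The flask stand is at top-view right: tag at about (389,234), flask foot at (386,190), beaker at (425,270). In the side view its tag is at (294,129). I'll enlarge both views there.

```bash
python3 - <<'E'
import cv2,numpy as np
t=cv2.imread("pics/top0.png");s=cv2.imread("pics/side0.png")
a=cv2.resize(t[170:290,350:450],None,fx=5,fy=5,interpolation=cv2.INTER_CUBIC)[:, :400*1]
a=cv2.resize(t[170:290,355:445],(390,520),interpolation=cv2.INTER_CUBIC)
b=cv2.resize(s[100:170,225:345],(400*2//2,int(70/120*400)),interpolation=cv2.INTER_CUBIC)
o=np.zeros((520,790,3),np.uint8);o[:,:390]=a;o[:b.shape[0],390:]=b
cv2.imwrite("pics/c1.png",o)
E
```

```text
(no output)
```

View pics/c1.png

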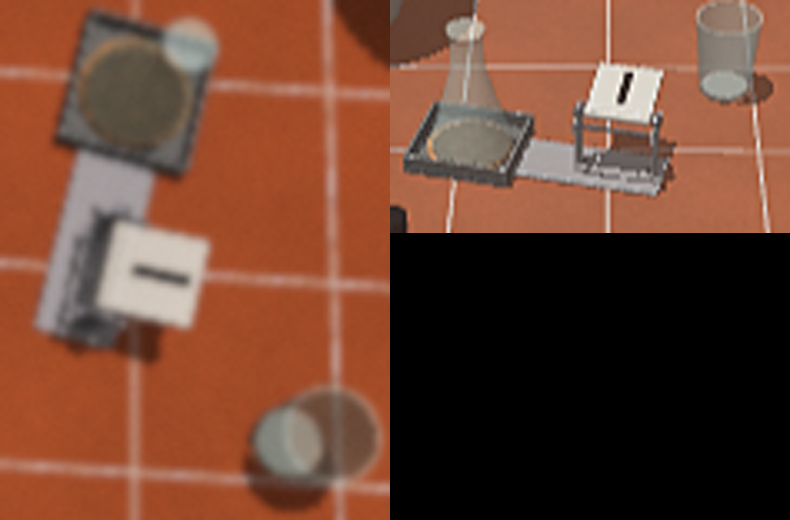

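The tag quad is about (115,220)-(210,240)-(191,328)-(97,300) in the left crop; the beaker is well clear, to the right and nearer the robot. Next I triangulate the tag corners.

```bash
cat > h.py <<'E'
import cv2,numpy as np
def ray(f,p):
    E=np.array(f["extrinsics"]);d=np.array([(p[0]-f["cx"])/f["fx"],(p[1]-f["cy"])/f["fy"],1])
    d=E[:3,:3]@d;return E[:3,3],d/np.linalg.norm(d)
def plane(f,p,z):
    o,d=ray(f,p);return o+d*(z-o[2])/d[2]
def tri(f,p,g,q):
    a,u=ray(f,p);b,v=ray(g,q);s=np.linalg.lstsq(np.c_[u,-v],b-a,rcond=None)[0]
    A=a+s[0]*u;B=b+s[1]*v;return (A+B)/2,np.linalg.norm(A-B)
def quad(img,x0,y0,x1,y1):
    m=(img[y0:y1,x0:x1].min(2)>165).astype(np.uint8)
    m=cv2.resize(m*255,None,fx=4,fy=4,interpolation=cv2.INTER_CUBIC)
    m=cv2.morphologyEx((m>127).astype(np.uint8),cv2.MORPH_OPEN,np.ones((13,13)))
    c=max(cv2.findContours(m,0,2)[0],key=cv2.contourArea);h=cv2.convexHull(c)
    q=cv2.approxPolyN(h,4,-1,True).reshape(-1,2)
    return (q+0.5)/4-0.5+[x0,y0],cv2.contourArea(c)/16
E
python3 - <<'E'
from workcell import cams
from h import *
t=cams.grab_frame("top");s=cams.grab_frame("side")
qt,a=quad(t["color"],370,215,410,252);qs,b=quad(s["color"],275,112,318,145)
print(qt,a,qs,b)
for p in qt:
    print(np.round(p,1),[(np.round(X),round(e,1)) for X,e in(tri(t,p,s,q) for q in qs) if e<25])
print("foot beaker",plane(t,(355+288/4.333,170+440/4.333),0),plane(t,(355+330/4.333,170+437/4.333),85))
for p in((94,10),(220,50),(185,177),(57,140)):print("tray",np.round(plane(t,(355+p[0]/4.333,170+p[1]/4.333),20)))
E
```

```text
Traceback (most recent call last):
  File "h.py", line 15, in quad
    q=cv2.approxPolyN(h,4,-1,True).reshape(-1,2)
      ~~~~~~~~~~~~~~~^^^^^^^^^^^^^
cv2.error: OpenCV(4.12.0) :-1: error: (-5:Bad argument) in function 'approxPolyN'
> Overload resolution failed:
>  - Argument 'epsilon_percentage' must be float, not bool
>  - Argument 'epsilon_percentage' must be float, not bool
```

```bash
sed -i 's/approxPolyN(h,4,-1,True)/approxPolyN(h,4)/' h.py
python3 - <<'E'
from workcell import cams
from h import *
t=cams.grab_frame("top");s=cams.grab_frame("side")
qt,a=quad(t["color"],370,215,410,252);qs,b=quad(s["color"],275,112,318,145)
print(qt,a,qs,b)
for p in qt:
    print(np.round(p,1),[(np.round(X),round(e,1)) for X,e in(tri(t,p,s,q) for q in qs) if e<25])
print("foot beaker",plane(t,(355+288/4.333,170+440/4.333),0),plane(t,(355+330/4.333,170+437/4.333),85))
for p in((94,10),(220,50),(185,177),(57,140)):print("tray",np.round(plane(t,(355+p[0]/4.333,170+p[1]/4.333),20)))
E
```

```text
[[402.625 225.625]
 [398.375 244.875]
 [377.375 239.875]
 [381.875 221.625]] 302.34375 [[306.875 120.875]
 [302.375 136.625]
 [282.375 133.875]
 [287.375 118.875]] 248.65625
[402.6 225.6] [(array([ 526., -432.,    3.]), np.float64(3.8)), (array([ 510., -406.,   80.]), np.float64(2.5))]
[398.4 244.9] [(array([ 448., -391.,   82.]), np.float64(0.2)), (array([ 460., -417.,    3.]), np.float64(0.1))]
[377.4 239.9] [(array([ 452., -314.,  132.]), np.float64(0.3)), (array([ 463., -333.,   61.]), np.float64(0.2))]
[381.9 221.6] [(array([ 524., -348.,   60.]), np.float64(5.4)), (array([ 509., -328.,  129.]), np.float64(4.1))]
foot beaker [ 379.40099161 -491.25263902    0.        ] [ 375.80828314 -487.99561337   85.        ]
tray [ 696. -341.   20.]
tray [ 670. -437.   20.]
tray [ 569. -410.   20.]
tray [ 592. -313.   20.]
```

Hinge middle is about (493,-340,65), the stand is turned about -14°, and the tag is at about 0.3 rad with its free edge near (479,-398,82). I'm moving over with the fingers shut, turning tool x to the stand's +y.

Request:
step_arm(linear=[[-0.8, -0.98, -0.15], [-0.8, -0.98, -0.15], [-0.8, -0.98, -0.15], [-0.8, -0.98, -0.15], [-0.8, -0.98, -0.15], [-0.8, -0.98, -0.15], [-0.8, -0.98, -0.15], [-0.8, -0.98, -0.15], [-0.8, -0.98, -0.15]], turn=[0.2155, 0.2155, 0.2155, 0.2155, 0.2155, 0.2155, 0.2155, 0.2155, 0.2155], fingers=1, force=10)

```text
time_s: 1.42
ee_pos: [339.9, 144.7, 231.3]
ee_rot: [180.0, -0.0, 76.0]
force: [0.4, -0.2, -0.2]
gripper_width: 4.3
gripper_force: 0.0
```

Request:
step_arm(linear=[[-0.9, 0.45, 0], [-0.9, 0.45, 0], [-0.9, 0.45, 0], [-0.9, 0.45, 0], [-0.9, 0.45, 0]], turn=[0, 0, 0, 0, 0])

```text
time_s: 2.05
ee_pos: [406.0, -151.6, 231.2]
ee_rot: [180.0, -0.0, 76.0]
force: [0.9, 1.0, -0.3]
gripper_width: 0.2
gripper_force: 0.0
```

Request:
step_arm(linear=[[-0.88, 0.44, 0], [-0.88, 0.44, 0], [-0.88, 0.44, 0], [-0.88, 0.44, 0], [-0.88, 0.44, 0], [-0.88, 0.44, 0]], turn=[0, 0, 0, 0, 0, 0])

```text
time_s: 2.8
ee_pos: [470.4, -440.1, 229.3]
ee_rot: [-179.9, -0.0, 75.9]
force: [0.1, 0.1, -0.3]
gripper_width: 0.2
gripper_force: 0.0
```

```bash
python3 - <<'E'
from workcell import env,cams
import cv2,numpy as np
s=env.state();f=cams.grab_frame("wrist");cv2.imwrite("pics/w1.png",f["color"])
print(s["ee_pos"],s["ee_rot"],s["force"],f["fx"],np.round(f["tool_from_camera"],3).tolist())
E
```

```text
[ 470.35264508 -440.07894309  229.31284475] [-1.79918044e+02 -2.78105271e-02  7.59475420e+01] [ 0.08500981  0.07491933 -0.3129855 ] 339.77578551896517 [[-0.0, -0.965, -0.262, 72.725], [1.0, -0.0, 0.0, 0.197], [-0.0, -0.262, 0.965, -198.891], [0.0, 0.0, 0.0, 1.0]]
```

View pics/w1.png

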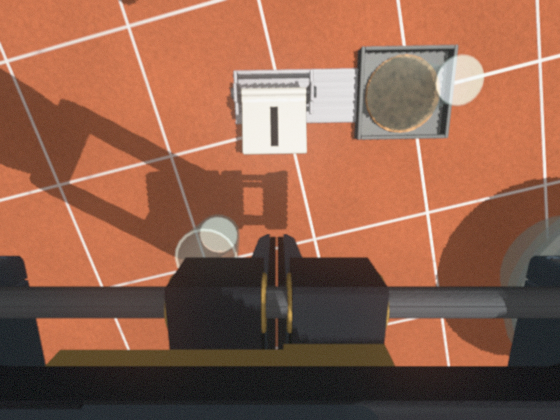

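The wrist view shows the tag square to the tool: free edge at row 154 (cols 243-307), hinge end near row 86, stand cheeks at row 72. The fingers are centred at col 278.

```bash
python3 - <<'E'
from workcell import env,cams
import numpy as np
from h import *
f=cams.grab_frame("wrist");T=np.array(f["tool_from_camera"]);s=env.state()
R=cv2.Rodrigues(np.zeros(3))[0]
def p(u,v,z):
    d=T[:3,:3]@[(u-f["cx"])/f["fx"],(v-f["cy"])/f["fy"],1]; D=s["ee_pos"][2]-z
    return np.round(T[:3,3]+d*(D-T[2,3])/d[2],1)
q,a=quad(f["color"],225,80,325,170);print(q,a)
for u,v in q: print(p(u,v,82),p(u,v,65))
for uv in((235,71),(311,71),(235,118),(311,118)):print("cheek/plate",uv,p(*uv,73),p(*uv,4))
for uv in((361,46),(456,46),(450,138),(357,137)):print("tray",p(*uv,20))
E
```

```text
[[324.375 155.875]
 [242.625 155.375]
 [242.625  89.625]
 [324.375  76.375]] 4828.53125
[ 40.7  49.  148.4] [ 39.2  51.4 165.4]
[ 41.3 -33.6 148.4] [ 39.7 -35.3 165.4]
[103.8 -32.  148.4] [105.4 -33.6 165.4]
[115.7  46.3 148.4] [117.8  48.5 165.4]
cheek/plate (235, 71) [121.7 -39.8 157.4] [131.2 -47.6 226.4]
cheek/plate (311, 71) [121.7  34.2 157.4] [131.2  40.8 226.4]
cheek/plate (235, 118) [ 77.7 -41.2 157.4] [ 78.7 -49.2 226.4]
cheek/plate (311, 118) [ 77.7  35.4 157.4] [ 78.7  42.2 226.4]
tray [154.5  93.6 210.4]
tray [154.5 198.1 210.4]
tray [ 55.8 204.7 210.4]
tray [ 57.   95.3 210.4]
```

Request:
step_arm(linear=[[0, -0.01, 0.2], [0, -0.01, 0.4], [0, -0.01, 0.5], [0, -0.01, 0.5], [0, -0.01, 0.5]], turn=[0, 0, 0, 0, 0])

```text
time_s: 3.52
ee_pos: [468.2, -437.0, 83.4]
ee_rot: [179.8, 0.1, 76.1]
force: [-0.0, 0.3, 0.4]
gripper_width: 0.6
gripper_force: 0.0
```

```bash
python3 - <<'E'
from workcell import env,cams
import cv2,numpy as np
f=cams.grab_frame("wrist")["color"];g=cams.grab_frame("side")["color"]
o=np.hstack([cv2.resize(f[150:420,160:400],(400,450)),cv2.resize(g[70:190,220:326],(397,450))])
cv2.imwrite("pics/w2.png",o);print(env.state()["ee_pos"])
E
```

```text
[ 468.31070285 -437.56690571   83.73108292]
```

View pics/w2.png

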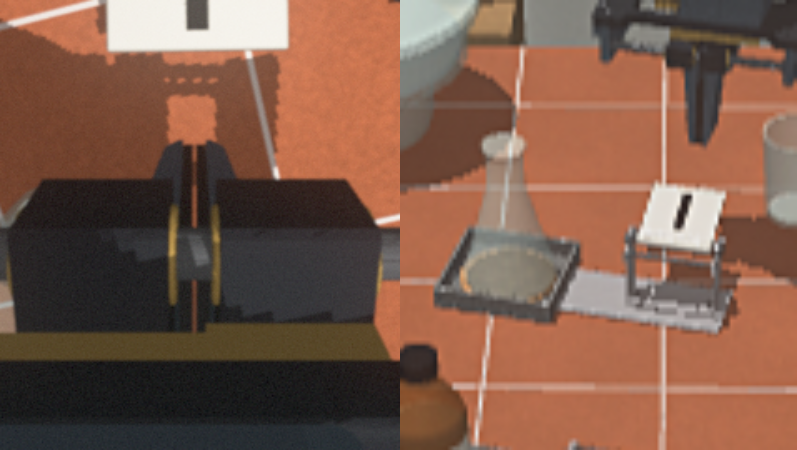

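The gripper is beside the tag with its free edge clear. I'll project the expected tip into the side view to check the gap.

```bash
python3 - <<'E'
from workcell import env,cams
import numpy as np
f=cams.grab_frame("side");E=np.linalg.inv(f["extrinsics"])
p=np.array(env.state()["ee_pos"]);ey=np.array([.242,.97,0]);print(p)
def pr(X):
    c=E[:3,:3]@X+E[:3,3];u,v=f["fx"]*c[0]/c[2]+f["cx"],f["fy"]*c[1]/c[2]+f["cy"];return round((u-220)*397/106+400),round((v-70)*450/120)
for k in(0,10,16):print(k,pr(p+ey*k-[0,0,11]))
print(pr(np.array([510,-406,80.])),pr(np.array([448.,-391,82])))
E
```

```text
[ 468.13416406 -437.58664031   83.50513908]
0 (702, 171)
10 (699, 177)
16 (697, 181)
(654, 183) (726, 191)
```

```bash
python3 - <<'E'
from workcell import env,cams
import numpy as np,cv2
f=cams.grab_frame("wrist");T=np.array(f["tool_from_camera"]);g=cams.grab_frame("side")["color"]
print(env.tips_ahead,env.state()["ee_pos"])
for v in(179,235,252):
  for z in(11,0,-30):
    d=T[:3,:3]@[0,(v-f["cy"])/f["fy"],1];print(v,z,(T[:3,3]+d*(z-T[2,3])/d[2]).round(1))
c=f["color"]
cv2.imwrite("pics/w3.png",np.hstack([cv2.resize(c[160:300,220:340],(400,467)),cv2.resize(g[70:150,260:328],(397,467))]))
E
```

```text
11.0 [ 467.69841921 -437.42628519   82.72687822]
179 11 [39.2  0.3 11. ]
179 0 [40.9  0.3  0. ]
179 -30 [ 45.7   0.3 -30. ]
235 11 [ 2.5  0.3 11. ]
235 0 [6.2 0.3 0. ]
235 -30 [ 16.2   0.2 -30. ]
252 11 [-9.3  0.3 11. ]
252 0 [-5.   0.3 -0. ]
252 -30 [  6.7   0.2 -30. ]
```

View pics/w3.png

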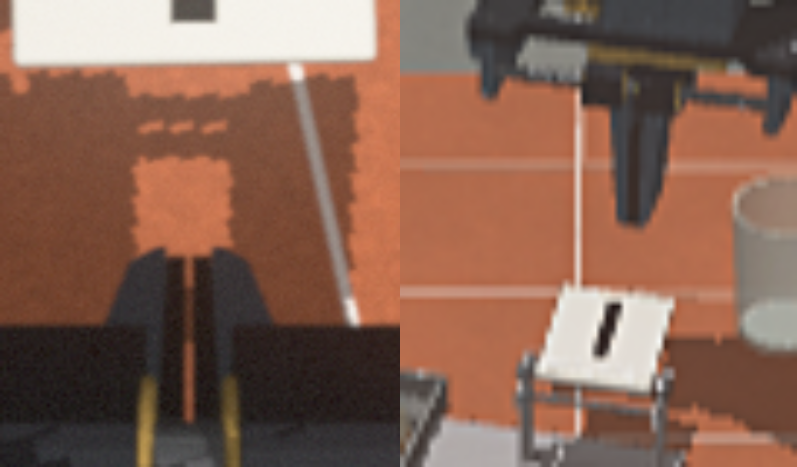

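Both views suggest the visible tip is higher than expected: wrist row 234, side (300.6,108.5). I'll triangulate it and check against the first side picture.

```bash
python3 - <<'E'
from workcell import env,cams
from h import *
from scipy.spatial.transform import Rotation as R
st=env.state();f=cams.grab_frame("wrist");s=cams.grab_frame("side")
M=np.eye(4);M[:3,:3]=R.from_euler("xyz",st["ee_rot"],degrees=True).as_matrix();M[:3,3]=st["ee_pos"]
f["extrinsics"]=M@np.array(f["tool_from_camera"])
X,e=tri(f,(277.5,234),s,(300.6,108.5));print(X,e,np.linalg.inv(M)@[*X,1])
# check with tag edge centre
X,e=tri(f,(278,179),s,(306,121));print("edge R corner?",X,e)
E=np.linalg.inv(s["extrinsics"])
def pr(X):
    c=E[:3,:3]@X+E[:3,3];return np.round([s["fx"]*c[0]/c[2]+s["cx"],s["fy"]*c[1]/c[2]+s["cy"]],1)
r0=R.from_euler("xyz",[-180,0,153.6],degrees=True).as_matrix()
for z in(11,-20,-30):
    print(z,[pr(np.array([255.4,514.6,185.5])+r0@[x,y,z]) for y in(-45,45) for x in(-16,16)])
c=cv2.imread("pics/side0.png")[290:410,380:500]
cv2.imwrite("pics/w4.png",cv2.resize(c,(600,600),interpolation=cv2.INTER_CUBIC))
E
```

```text
[ 470.65136656 -422.70791187  108.6690285 ] 3.2577142418786345 [ 14.96456606  -0.62874699 -25.96174132   1.        ]
edge R corner? [ 464.80314445 -398.69404256   76.78362689] 27.74405842572255
11 [array([427.9, 339.1]), array([445.6, 346.4]), array([413.6, 380.2]), array([432.3, 388.5])]
-20 [array([431.5, 329.6]), array([449.7, 336.9]), array([417., 371.]), array([436.4, 379.5])]
-30 [array([432.7, 326.4]), array([451.1, 333.7]), array([418.2, 368. ]), array([437.7, 376.5])]
```

View pics/w4.png

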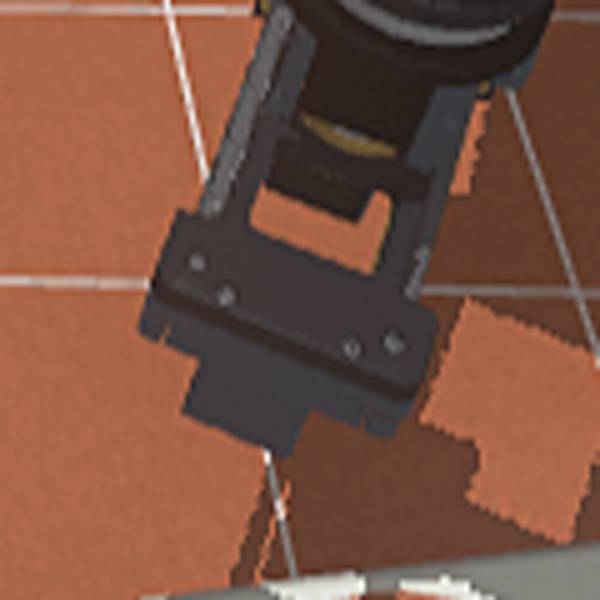

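The rendered finger seems to end about 40 mm short of the stated tip. A careful touch will settle it: if the stated tip is right, contact comes about 23 mm ahead; otherwise the fingers pass above the tag.

Request:
step_arm(linear=[[0.03, 0, 0], [0.06, 0, 0], [0.065, 0, 0], [0.065, 0, 0]], turn=[0, 0, 0, 0])

```text
time_s: 4.38
ee_pos: [471.9, -417.8, 81.2]
ee_rot: [180.0, 0.0, 76.0]
force: [0.0, 0.3, 0.2]
gripper_width: 0.4
gripper_force: 0.0
```

Request:
step_arm(linear=[[0.004, 0, 0], [0.008, 0, 0], [0.012, 0, 0], [0.012, 0, 0]], turn=[0, 0, 0, 0])

```text
time_s: 4.88
ee_pos: [472.7, -414.5, 81.2]
ee_rot: [-180.0, -0.0, 76.0]
force: [-0.4, 0.3, -0.7]
gripper_width: 0.1
gripper_force: 0.0
```

```bash
python3 - <<'E'
from workcell import env,cams
import cv2,numpy as np
f=cams.grab_frame("wrist")["color"];g=cams.grab_frame("side")["color"]
o=np.hstack([cv2.resize(f[90:300,190:370],(400,467)),cv2.resize(g[70:150,260:328],(397,467))])
cv2.imwrite("pics/w5.png",o);s=env.state();print(s["ee_pos"],s["force"])
E
```

```text
[ 472.67004871 -414.54541896   81.19922889] [0.81461044 0.59699697 1.04458072]
```

View pics/w5.png

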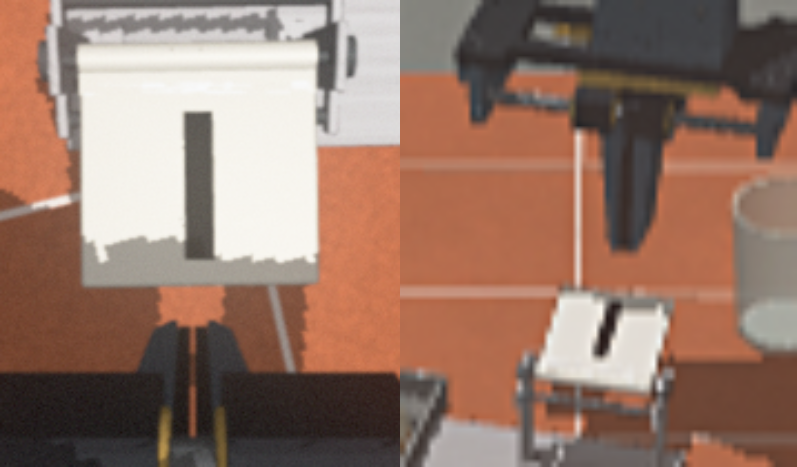

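The tag's free edge is at wrist row 218 and the finger front at row 235. No contact yet, so I press on slowly.

Request:
step_arm(linear=[[0.004, 0, 0], [0.008, 0, 0], [0.012, 0, 0], [0.012, 0, 0]], turn=[0, 0, 0, 0])

```text
time_s: 5.48
ee_pos: [473.6, -410.9, 81.2]
ee_rot: [-180.0, -0.0, 76.0]
force: [-0.8, -0.3, -0.6]
gripper_width: 0.0
gripper_force: 0.0
```

Request:
step_arm(linear=[[0.004, 0, 0], [0.008, 0, 0], [0.012, 0, 0], [0.012, 0, 0]], turn=[0, 0, 0, 0])

```text
time_s: 5.98
ee_pos: [474.4, -407.5, 81.2]
ee_rot: [-180.0, -0.0, 76.0]
force: [0.0, -1.1, 1.4]
gripper_width: 0.2
gripper_force: 0.0
```

```bash
cat >> h.py <<'E'
def tagcheck(env,cams):
    s=cams.grab_frame("side");q,a=quad(s["color"],270,100,325,145);st=env.state()
    t=cams.grab_frame("top")
    print("side quad",q.round(1).tolist(),a,"F",np.round(st["force"],1),np.round(st["ee_pos"],1))
E
python3 - <<'E'
from workcell import env,cams
from h import *
tagcheck(env,cams)
f=cams.grab_frame("wrist");g=cams.grab_frame("side")["color"]
c=f["color"]
print([int(np.where(c[100:300,u].min(1)>150)[0].max()+100) for u in(235,250,310)])
print([int(np.where(c[100:300,u].min(1)>90)[0].max()+100) for u in(245,310)])
cv2.imwrite("pics/w6.png",np.hstack([cv2.resize(c[90:300,190:370],(400,467)),cv2.resize(g[70:150,260:328],(397,467))]))
E
```

```text
side quad [[305.4, 124.9], [302.6, 136.6], [282.1, 134.1], [286.9, 120.4]] 199.28125 F [ 0.2 -0.2 -0.9] [ 474.5 -407.5   81.2]
[206, 220, 225]
[230, 230]
```

View pics/w6.png

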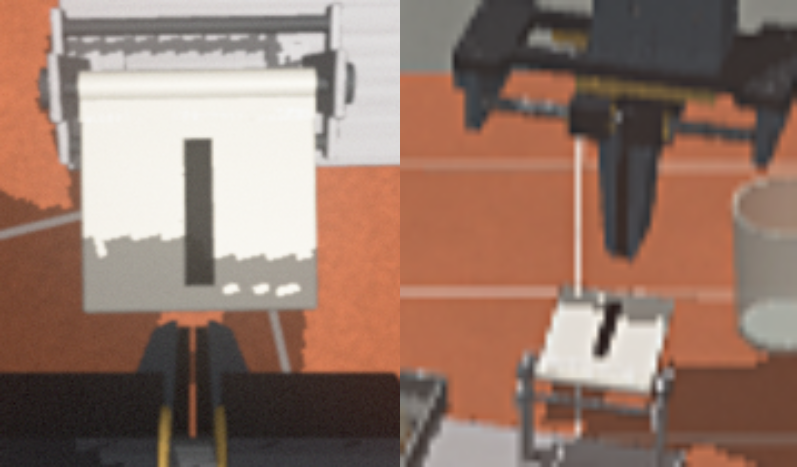

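The tag hasn't moved and there's no contact, so the physical tip is higher, as it looks in the pictures. To stay clear of the grasp-point rule in any case, I'll use one finger of the open gripper. The TCP goes about 48 mm toward the robot along the hinge, so the grasp point is never within the tag's width.

Request:
step_arm(linear=[[-0.03, 0, 0], [-0.066, 0, 0], [-0.066, -0.08, 0], [-0.066, -0.16, 0], [-0.066, -0.16, 0], [-0.066, -0.16, 0], [-0.066, -0.16, 0.06], [-0.066, -0.16, 0.12], [-0.066, -0.16, 0.12]], turn=[0, 0, 0, 0, 0, 0, 0, 0, 0], fingers=-1)

```text
time_s: 7.3
ee_pos: [423.1, -414.8, 43.9]
ee_rot: [-179.9, -0.1, 76.0]
force: [-0.5, -0.4, 0.0]
gripper_width: 87.5
gripper_force: 0.0
```

```bash
python3 - <<'E'
from workcell import env,cams
import cv2,numpy as np
f=cams.grab_frame("wrist")["color"];g=cams.grab_frame("side")["color"]
o=np.hstack([cv2.resize(f[130:330,200:560],(450,250)),cv2.resize(g[70:150,250:340],(340,302))[:250]])
cv2.imwrite("pics/w7.png",o);s=env.state();print(s["ee_pos"],s["force"],s["gripper_width"])
E
```

```text
[ 423.86785299 -415.69170491   45.51129701] [ 0.73496179 -0.96650517 -0.89435875] 91.10602379475098
```

View pics/w7.png

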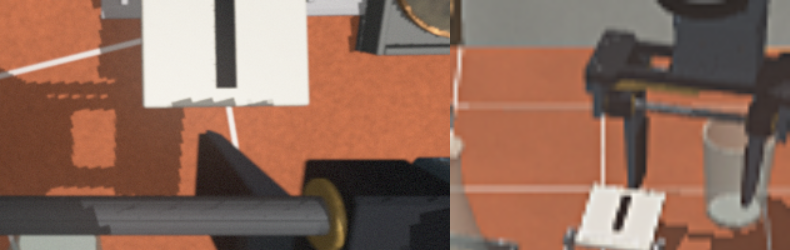

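The finger is now lined up with the tag's middle: wrist col about 372, tip row 235, just short of the free edge at row 215. Advancing slowly at this lower height.

Request:
step_arm(linear=[[0, 0, 0.015], [0.015, 0, 0.015], [0.03, 0, 0.015], [0.03, 0, 0.015]], turn=[0, 0, 0, 0])

```text
time_s: 7.9
ee_pos: [425.4, -406.0, 40.9]
ee_rot: [180.0, -0.0, 76.0]
force: [0.3, -0.1, 0.1]
gripper_width: 91.2
gripper_force: 0.0
```

Request:
step_arm(linear=[[0.004, 0, 0], [0.008, 0, 0], [0.012, 0, 0], [0.012, 0, 0]], turn=[0, 0, 0, 0])

```text
time_s: 8.4
ee_pos: [426.1, -402.9, 40.7]
ee_rot: [180.0, -0.0, 76.0]
force: [0.1, 0.1, -0.7]
gripper_width: 91.5
gripper_force: 0.0
```

Request:
step_arm(linear=[[0.003, 0, 0], [0.006, 0, 0], [0.009, 0, 0], [0.009, 0, 0]], turn=[0, 0, 0, 0])

```text
time_s: 8.9
ee_pos: [426.6, -401.7, 41.1]
ee_rot: [180.0, 0.1, 76.0]
force: [-2.1, -4.9, 0.2]
gripper_width: 91.2
gripper_force: 2.5
```

Contact: 5 N at the expected place. Now I follow the arc upward.

Request:
step_arm(linear=[[0.004, 0, -0.014], [0.0105, 0, -0.029], [0.0167, 0, -0.0416], [0.025, 0, -0.056], [0.025, 0, -0.056]], turn=[0, 0, 0, 0, 0])

```text
time_s: 9.52
ee_pos: [428.8, -393.7, 58.4]
ee_rot: [179.9, 0.1, 76.0]
force: [-3.2, -3.9, 3.4]
gripper_width: 91.5
gripper_force: 2.4
```

```bash
python3 - <<'E'
from workcell import env,cams
from h import *
tagcheck(env,cams)
E
```

```text
side quad [[305.4, 121.9], [302.6, 135.9], [281.9, 134.9], [287.1, 114.4]] 255.9375 F [-3.5 -4.   2.7] [ 428.7 -393.8   58.2]
```

Request:
step_arm(linear=[[0.013, 0, -0.0165], [0.027, 0, -0.0317], [0.042, 0, -0.0452], [0.058, 0, -0.0573], [0.076, 0, -0.067], [0.095, 0, -0.075], [0.095, 0, -0.075]], turn=[0, 0, 0, 0, 0, 0, 0])

```text
time_s: 10.5
ee_pos: [435.4, -364.3, 79.8]
ee_rot: [-179.9, -0.1, 76.1]
force: [-0.5, 0.5, 0.6]
gripper_width: 91.4
gripper_force: 0.0
```

```bash
python3 - <<'E'
from workcell import env,cams
from h import *
tagcheck(env,cams)
s=cams.grab_frame("side");E=np.linalg.inv(s["extrinsics"])
def pr(X):
    c=E[:3,:3]@X+E[:3,3];return np.round([s["fx"]*c[0]/c[2]+s["cx"],s["fy"]*c[1]/c[2]+s["cy"]],1)
ex=np.array([.97,-.242,0]);ey=np.array([.242,.97,0]);H=np.array([494,-340,65.])
for th in(.3,.6,1.2,1.57):print(th,[pr(H+ex*k+62*(-np.cos(th)*ey+np.array([0,0,np.sin(th)]))) for k in(32,-32)])
E
```

```text
side quad [[273.4, 142.6], [273.4, 144.4], [269.6, 144.4], [269.6, 142.6]] 6.53125 F [0.7 0.  0.4] [ 435.2 -364.6   79.7]
0.3 [array([287.6, 118.1]), array([306.8, 120.9])]
0.6 [array([287.1, 115. ]), array([306.5, 117.7])]
1.2 [array([284.8, 113.6]), array([304.7, 116.4])]
1.57 [array([283. , 116.2]), array([303.1, 119. ])]
```

The tag is near upright at about 1.2 rad and the forces are low. Continuing over the top and down the left side.

Request:
step_arm(linear=[[0.035, 0, -0.004], [0.064, 0, -0.007], [0.09, 0, -0.007], [0.113, 0, -0.005], [0.134, 0, 0.004], [0.154, 0, 0.014], [0.171, 0, 0.027], [0.187, 0, 0.044], [0.187, 0, 0.044]], turn=[0, 0, 0, 0, 0, 0, 0, 0, 0])

```text
time_s: 11.78
ee_pos: [448.8, -310.4, 66.2]
ee_rot: [-179.9, -0.0, 76.0]
force: [-0.1, -0.1, 0.2]
gripper_width: 91.6
gripper_force: 0.0
```

```bash
cat > p.py <<'E'
from workcell import env,cams
from h import *
s=cams.grab_frame("side");E=np.linalg.inv(s["extrinsics"]);st=env.state()
def pr(X):
    c=E[:3,:3]@X+E[:3,3];return np.round([s["fx"]*c[0]/c[2]+s["cx"],s["fy"]*c[1]/c[2]+s["cy"]],1).tolist()
ex=np.array([.97,-.242,0]);ey=np.array([.242,.97,0]);H=np.array([494,-340,65.])
for th in(2.3,2.5,2.7,2.9,3.0,3.14):print(th,[pr(H+ex*k+62*(-np.cos(th)*ey+np.array([0,0,np.sin(th)]))) for k in(32,-32)])
for thr in(130,165):
    m=(s["color"][105:170,265:325].min(2)>thr).astype(np.uint8);n,l,S,c=cv2.connectedComponentsWithStats(m)
    i=1+S[1:,4].argmax();print(thr,S[i,:4]+[265,105,0,0],S[i,4])
q,a=quad(s["color"],265,105,325,170);print(q.round(1).tolist(),a,st["force"].round(1),st["ee_pos"].round(1))
E
python3 p.py
```

```text
2.3 [[279.5, 127.7], [299.8, 130.7]]
2.5 [[278.8, 131.7], [299.1, 134.7]]
2.7 [[278.3, 135.7], [298.5, 138.8]]
2.9 [[278.0, 139.6], [298.1, 142.7]]
3.0 [[277.9, 141.5], [298.0, 144.5]]
3.14 [[277.9, 143.9], [297.9, 146.9]]
130 [265 140  31  16] 261
165 [265 142  22  14] 154
[[279.4, 142.6], [279.4, 153.9], [264.6, 151.9], [264.6, 142.6]] 133.03125 [-0.  -0.4  0. ] [ 448.9 -310.7   66.5]
```

Request:
step_arm(linear=[[0.013, 0, 0.018], [0.023, 0, 0.038], [0.03, 0, 0.055], [0.034, 0, 0.07], [0.034, 0, 0.07]], turn=[0, 0, 0, 0, 0])

```text
time_s: 12.45
ee_pos: [451.1, -300.7, 45.3]
ee_rot: [-179.9, -0.0, 76.0]
force: [0.4, 0.6, 0.4]
gripper_width: 91.0
gripper_force: 0.0
```

```bash
python3 p.py
```

```text
2.3 [[279.5, 127.7], [299.8, 130.7]]
2.5 [[278.8, 131.7], [299.1, 134.7]]
2.7 [[278.3, 135.7], [298.5, 138.8]]
2.9 [[278.0, 139.6], [298.1, 142.7]]
3.0 [[277.9, 141.5], [298.0, 144.5]]
3.14 [[277.9, 143.9], [297.9, 146.9]]
130 [265 132  39  24] 342
165 [265 142  21  13] 153
[[279.4, 142.6], [279.4, 153.9], [264.6, 151.9], [264.6, 142.6]] 132.96875 [-0.5 -0.3  0.2] [ 451.2 -300.8   45.5]
```

Request:
step_arm(linear=[[0, 0, 0.004], [0, 0, 0.008], [0, 0, 0.012], [0, 0, 0.016], [0, 0, 0.016]], turn=[0, 0, 0, 0, 0])

```text
time_s: 13.12
ee_pos: [451.4, -301.1, 40.9]
ee_rot: [-180.0, -0.0, 76.0]
force: [0.0, -0.1, 0.3]
gripper_width: 91.0
gripper_force: 0.0
```

Request:
step_arm(linear=[[0, 0, 0.003], [0, 0, 0.006], [0, 0, 0.009], [0, 0, 0.009]], turn=[0, 0, 0, 0])

```text
time_s: 13.62
ee_pos: [451.5, -301.1, 39.4]
ee_rot: [180.0, 0.0, 76.0]
force: [-2.9, 1.9, 8.1]
gripper_width: 91.2
gripper_force: 4.0
```

A firm 8 N stop at the height predicted for the tag lying flat. Lifting clear to check.

Request:
step_arm(linear=[[0, 0, -0.05], [0, 0, -0.2], [0, 0, -0.4], [0, 0, -0.6], [0, 0, -0.6], [0, 0, -0.6]], turn=[0, 0, 0, 0, 0, 0])

```text
time_s: 14.38
ee_pos: [451.0, -300.8, 218.1]
ee_rot: [-180.0, -0.0, 76.0]
force: [-0.1, 0.2, -0.9]
gripper_width: 91.2
gripper_force: 0.0
```

Request:
step_arm(linear=[[-0.2, -0.1, 0], [-0.4, -0.2, 0], [-0.4, -0.2, 0], [-0.4, -0.2, 0]], turn=[0, 0, 0, 0])

```text
time_s: 14.88
ee_pos: [363.5, -402.6, 216.8]
ee_rot: [-179.9, -0.1, 75.9]
force: [0.3, 0.3, 0.5]
gripper_width: 91.5
gripper_force: 0.0
```

```bash
python3 p.py; python3 - <<'E'
from workcell import env,cams
from h import *
t=cams.grab_frame("top");s=cams.grab_frame("side")
qs,b=quad(s["color"],270,125,315,165);print("side",qs.round(1).tolist(),b)
t0=cv2.imread("pics/top0.png");s0=cv2.imread("pics/side0.png")
for n,f,o in(("top",t,t0),("side",s,s0)):
    d=(cv2.absdiff(f["color"],o).max(2)>60).astype(np.uint8);k,l,S,c=cv2.connectedComponentsWithStats(d)
    print(n,[x.tolist() for x in S[1:] if x[4]>25])
for uv in ((t["color"][215:255,355:400].min(2)>165),):print(cv2.boundingRect(uv.astype(np.uint8)),uv.sum())
# tag corners height by triangulation
q,a=quad(t["color"],355,215,400,252);print(q.round(1).tolist(),a)
for p in q:print([(np.round(X),round(e,1)) for X,e in(tri(t,p,s,r) for r in qs) if e<8])
E
```

```text
2.3 [[279.5, 127.7], [299.8, 130.7]]
2.5 [[278.8, 131.7], [299.1, 134.7]]
2.7 [[278.3, 135.7], [298.5, 138.8]]
2.9 [[278.0, 139.6], [298.1, 142.7]]
3.0 [[277.9, 141.5], [298.0, 144.5]]
3.14 [[277.9, 143.9], [297.9, 146.9]]
130 [265 105  38  51] 497
165 [279 132  24  16] 217
[[301.4, 133.9], [301.4, 141.6], [294.9, 141.6], [280.6, 130.9]] 87.65625 [ 0.3 -0.   0.7] [ 364.3 -402.1  217.1]
side [[301.4, 133.9], [301.4, 141.6], [294.9, 141.6], [280.6, 130.9]] 87.65625
top [[356, 216, 15, 29, 232], [209, 217, 310, 203, 18637], [369, 220, 13, 21, 149], [379, 222, 25, 32, 452], [491, 242, 26, 28, 236], [0, 257, 235, 163, 18168], [518, 256, 10, 19, 117], [0, 288, 5, 10, 39], [93, 293, 11, 10, 27], [258, 361, 36, 28, 179], [65, 363, 20, 6, 69], [35, 367, 21, 5, 67], [271, 391, 9, 11, 37], [295, 413, 11, 7, 45]]
side [[329, 0, 27, 3, 61], [434, 0, 52, 2, 86], [508, 0, 52, 82, 3016], [307, 10, 66, 67, 1763], [326, 10, 161, 205, 8872], [502, 82, 58, 26, 924], [500, 114, 15, 25, 172], [284, 118, 23, 17, 251], [480, 131, 19, 21, 280], [279, 134, 24, 15, 212], [408, 138, 152, 282, 17599], [285, 151, 20, 7, 46], [283, 157, 21, 7, 85], [487, 172, 3, 43, 51], [463, 175, 16, 20, 164], [497, 174, 16, 6, 58], [448, 195, 9, 15, 74], [495, 195, 3, 18, 30], [457, 200, 14, 16, 106], [431, 225, 11, 24, 95], [439, 226, 14, 9, 42]]
(5, 2, 24, 23) 336
[[383.9, 221.4], [379.1, 240.6], [363.6, 236.1], [377.6, 221.4]] 161.375
[]
[(array([ 463., -338.,   67.]), np.float64(6.7)), (array([ 465., -346.,   32.]), np.float64(0.1))]
[(array([ 466., -280.,  107.]), np.float64(4.1)), (array([ 468., -287.,   75.]), np.float64(2.4))]
[]
```

The tag's free edge is at side rows 146-147, which matches fully over (3.14 predicts 143.9-146.9). The differences from the first pictures show no change at the other tags or the glassware.

```bash
python3 -c "
from workcell import env
print(env.job_done())"
```

```text
the job is handed in; nothing more can be done
None
```

I flipped the flask's tag over its hinge to the left until it met a firm stop at about 8 N, then lifted the arm clear and handed the job in. The side view fits it lying flat, I saw no change at the other tags or the glassware, and the hand-in call returned no verdict.

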